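# Pull the clogged paint bottles from the slanted rack

### The job

Two of the five squeeze bottles in the slanted rack are marked with red tape because they are clogged. Take both out and stand them upright on the floor of the blue tub beside the rack, without laying or tipping them over on the way. Leave the three unmarked bottles in their places in the rack, and the brush jar, paint pot and spatula where they are.

Things in the scene. Friction and masses are not known exactly. Their poses are not given: they have to be found in the camera images.
- bottle_green: Leaf-green squeeze bottle: round body 40 mm diameter, 98 mm high; white cap 27 mm diameter from 105 to 115 mm, white pointed nozzle to 138 mm. Origin: centre of its underside; z runs along it to the nozzle. Starts in the rack, leaning 25 degrees with its top towards the robot. MARKED: wide red tape round its middle (46 to 72 mm up) and a red ring on its cap.
- bottle_lilac: Lilac squeeze bottle: round body 40 mm diameter, 98 mm high; white cap 27 mm diameter from 105 to 115 mm, white pointed nozzle to 138 mm. Origin: centre of its underside; z runs along it to the nozzle. Starts in the rack, leaning 25 degrees with its top towards the robot. MARKED: wide red tape round its middle (46 to 72 mm up) and a red ring on its cap.
- bottle_teal: Teal squeeze bottle: round body 40 mm diameter, 98 mm high; white cap 27 mm diameter from 105 to 115 mm, white pointed nozzle to 138 mm. Origin: centre of its underside; z runs along it to the nozzle. Starts in the rack, leaning 25 degrees with its top towards the robot. Not marked (no red): a good bottle that stays in the rack.
- bottle_olive: Pale olive squeeze bottle: round body 40 mm diameter, 98 mm high; white cap 27 mm diameter from 105 to 115 mm, white pointed nozzle to 138 mm. Origin: centre of its underside; z runs along it to the nozzle. Starts in the rack, leaning 25 degrees with its top towards the robot. Not marked (no red): a good bottle that stays in the rack.
- bottle_yellow: Yellow squeeze bottle: round body 40 mm diameter, 98 mm high; white cap 27 mm diameter from 105 to 115 mm, white pointed nozzle to 138 mm. Origin: centre of its underside; z runs along it to the nozzle. Starts in the rack, leaning 25 degrees with its top towards the robot. Not marked (no red): a good bottle that stays in the rack.
- rack: Fixed plywood rack, 412 mm wide (y), five slots 78 mm apart, middle one at y = 0. Bottles lean 25 degrees to its -x, foot centre 36 mm above the table at x = 0, on a sloping ledge, against a back board reaching 65 mm up the bottle; 20 mm fins between slots reach 45 mm up it, 9 mm play each side. Front (+x) open. Origin: on the table below the middle foot point.
- tub: Fixed blue plastic open tub for rejects, beside the rack on its left or right: 210 mm (its x) by 140 mm (its y), 55 mm high, walls and floor 4 mm thick, flat floor. Origin: centre of its underside, on the table; z up.
- brush_jar: Green glass jar, 76 mm diameter, 95 mm high, with three paint brushes standing in it up to 166 mm, on the other side of the rack from the tub. Bystander. Origin: centre of its underside.
- paint_pot: Small closed green paint pot with white lid, 64 mm diameter, 55 mm high, between robot and rack. Bystander. Origin: centre of its underside.
- spatula: Steel spatula with wooden handle, 280 mm long, 65 mm wide, 20 mm high, lying on the table between robot and rack. Bystander. Origin: on the table under its middle; x runs along it, handle to -x.

How it is judged:
By the outcome, as a careful person would: the job done as asked, in the order asked, and still so for the second after the job is handed in, with the robot touching nothing.
It also fails if it takes over 64 s, if anything falls off the work surface, if the arm or the gripper's body presses on something with over 40 N, if the wrist force passes 120 N, or if a joint passes its speed limit or range.

### The arm

A 7-joint arm with a two-finger parallel gripper is mounted at the origin on the work surface. World frame = base frame: x ahead of the robot, y to its left, z up, the work surface at z = 0. Lengths are in m, angles in rad, forces in N, time in s.
With the tool pointing down it reaches from about 0.4 to 0.925 m from the base axis. Payload 5.6 kg.
Tool frame: the origin (TCP) lies at the very end of the fingers, on their centre line; the grasp point (between the pads) lies 19 mm behind it; z points along the fingers, y is the direction in which the jaws open and shut (so a half turn about z gives the same grasp; the last joint's range is limited). The gripper opens to 85 mm and grips with 20 to 120 N. Pads are 22 mm wide; open, the fingers measure 114 mm over their backs; the gripper's body (76 mm by 85 mm) begins 54 mm behind the grasp point. The pads swing forward as they close: fully open they stand 13 mm farther back than shut.
Start: joints at [-1.287, 0.468, -0.012, 1.603, 0.006, 1.071, -0.056], TCP at [0.209, 0.616, 0.231] pointing down, gripper open.
Joint ranges: [-2.53, 2.53], [-0.31, 2.02], [-1.57, 1.55], [0.28, 2.44], [-1.29, 4.43], [0.15, 1.84], [-2.92, 2.92]. Speed limits (rad/s): [2.57, 2.57, 3.14, 3.14, 3.14, 3.14, 3.14].

### API

Orientations are given as a unit quaternion [w, x, y, z].
In Python, from bench import status, vision, bot gives the robot as it stands.
- The arm moves only by the tool jog_arm, never from a script. Its argument "motion" is a list of rows, each a list of 6 numbers: the shift along the world's x, y, z in units of 50 mm (1.0 is 50 mm), then the turn, a rotation vector about the world's x, y, z in degrees. A call has 1 to 20 rows; each row is the pose to reach, as a shift and turn from the pose commanded when the call began; what a row does not reach only later rows make up. A row lasts 1/10 s, in which the tool goes at most 50 mm and 8.59 degrees, less where a joint would pass 70% of its speed; a pose out of reach is approached as far as the arm can. A call with a gripper value outside its range is refused whole. "fingers" is the opening in per cent of the stroke, from 0 (shut) to 100 (fully open), set as the call begins (left out, the last holds). The fingers move at their own pace and stop on an object; "force" is the grip in N (left out, the last holds). Time passes only in rows, so rows that repeat a pose let the fingers close. It gives the time, the measured TCP pose, the force and the opening at its end, in the units of the state.
- status.state(): the state, without advancing time (a new reading comes with each control period).
- vision.snapshot(name): name is "side" or "top" or "wrist"; returns a dict with "image" (400x640x3 uint8, blue, green, red), "fx", "fy", "cx", "cy" (pixels), "rvec" (rotation vector, rad) and "tvec" (3), from world to camera coordinates, as OpenCV has them; the wrist camera has in their place "mount" (4x4, takes a point from camera to tool coordinates, whose origin is the TCP and whose axes are the flange's). Camera axes: x right, y down, z forward; pixel columns grow to the right and rows downward; lengths in m; the calibration is good to about 2 mm. A picture is of the moment at which its call begins: read the wrist's pose just before it. There is no depth.
- bot.job_done(): hands the job in, once; it reports no verdict.
The state is a dict: "clock": time; "joints": joint angles; "joint_vel": joint speeds; "joint_torque": joint torques, N m; "position": TCP position; "eef_rot": TCP orientation; "wrist_force": force on the tool from outside, world axes, zero at the start; "wrist_torque": the same for the moment, N m; "gripper_width": finger opening in m.
Only numpy, scipy, OpenCV 4.12 (cv2) and the standard library are available. Lean on these libraries where they do the work, as an engineer would, in place of code of your own. Each camera call takes 0.05 s, during which the arm holds its last target. There are 200 camera calls.

## Working session

There is one attempt and no reset: what is moved stays moved. The work goes in short steps, Python scripts to look and compute and a tool call to move; the robot and the scene stay as the last step left them, time stands still between calls to the robot, and variables do not carry over. Pictures are saved under pics/ and viewed, about 8 in all and at most 12, crops included, and the job is handed in when it is done.

Besides the shell and the picture viewer there is one more tool, called after ">>>" as name(argument=value, ...), one argument or row to a line, values as JSON. jog_arm: Moves the arm, as the interface text tells. Its arguments: {"type":"object","properties":{"motion":{"type":"array"},"fingers":{"type":"number"},"force":{"type":"number"}},"required":["motion"]}

```bash
mkdir -p pics; ls; cat > h.py <<'E'
import cv2,numpy as np
from scipy.spatial.transform import Rotation as R
from bench import status,vision,bot
def ray(s,u,v):
    Rm=cv2.Rodrigues(np.array(s["rvec"],float))[0];t=np.array(s["tvec"],float).ravel()
    d=Rm.T@np.array([(u-s["cx"])/s["fx"],(v-s["cy"])/s["fy"],1]);return -Rm.T@t,d/np.linalg.norm(d)
def plane(s,u,v,z):
    o,d=ray(s,u,v);return o+d*(z-o[2])/d[2]
def tri(r1,r2):
    (a,d),(b,e)=r1,r2;k=np.linalg.lstsq(np.c_[d,-e],b-a,rcond=None)[0]
    p,q=a+k[0]*d,b+k[1]*e;return (p+q)/2,np.linalg.norm(p-q)
E
python3 - <<'E'
from h import *
import pickle
for n in("side","top"):
    s=vision.snapshot(n);pickle.dump(s,open(n+".pkl","wb"));cv2.imwrite(f"pics/{n}0.png",s["image"])
    print(n,s["fx"],s["cx"],s["cy"],ray(s,320,200))
st=status.state();print(st["clock"],st["position"],st["eef_rot"],st["gripper_width"],st["wrist_force"])
E
```

```text
pics
side 453.74085332535884 323.0410947616769 192.78217124463242 (array([ 0.08892278, -0.86298721,  0.75672594]), array([ 0.35746126,  0.71385659, -0.60218786]))
top 434.03395975606094 320.352601188205 200.325819419229 (array([ 0.39069389, -0.00752625,  1.29415442]), array([ 0.1290439 ,  0.01696166, -0.99149381]))
0.1 [0.20854482 0.61509116 0.23041341] [-7.73315477e-05  1.62688559e-01  9.86677135e-01 -8.11075566e-04] 0.08552875743041848 [0.35253842 0.47016932 0.43216901]
```

View pics/top0.png

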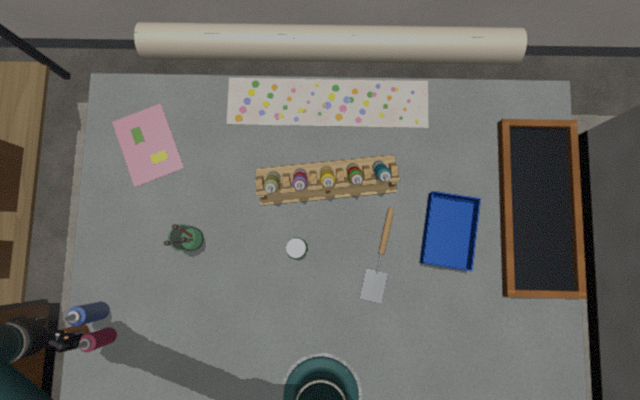

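View pics/side0.png

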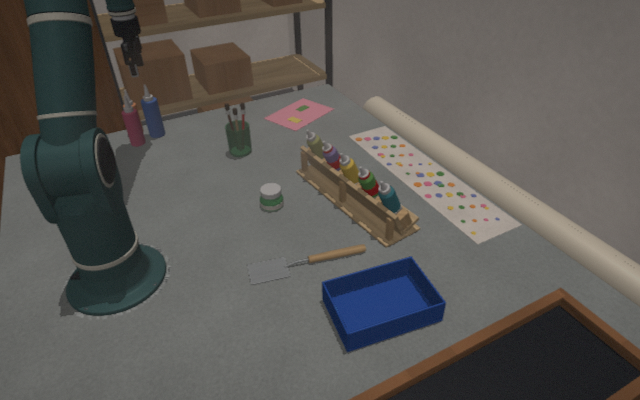

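The top view shows the slots from left: olive (271,183), lilac (300,180, red), yellow (327,176), green (355,173, red) and teal (383,171). The tub is at about (451,231). The side view agrees. I'll enlarge both for tip pixels.

```bash
python3 - <<'E'
from h import *
import pickle
s,t=[pickle.load(open(n+".pkl","rb")) for n in("side","top")]
a=cv2.resize(t["image"][145:210,248:408],None,fx=5,fy=5,interpolation=cv2.INTER_CUBIC)
b=cv2.resize(s["image"][125:245,290:425],None,fx=2.25,fy=2.25,interpolation=cv2.INTER_CUBIC)
b=np.hstack([b,np.zeros((b.shape[0],800-b.shape[1],3),np.uint8)])
cv2.imwrite("pics/crop.png",cv2.convertScaleAbs(np.vstack([a,b]),alpha=1.5))
# tub: blue mask; inner/outer contour in top
h=cv2.cvtColor(t["image"],cv2.COLOR_BGR2HSV);m=cv2.inRange(h,(105,150,40),(125,255,255));m[:, :400]=0;m[:,:415]=0
c=max(cv2.findContours(m,0,2)[0],key=cv2.contourArea);r=cv2.minAreaRect(c);print(r,cv2.boxPoints(r).tolist())
p=np.array([plane(t,u,v,.055)[:2] for u,v in cv2.boxPoints(r)]);print(p.round(3).tolist(),p.mean(0),np.linalg.norm(p-np.roll(p,1,0),axis=1))
E
```

```text
((450.27691650390625, 230.46958923339844), (52.19873809814453, 73.18631744384766), 7.765166282653809) [[419.47265625, 263.2008361816406], [429.361083984375, 190.68560791015625], [481.0811767578125, 197.73834228515625], [471.1927490234375, 270.2535705566406]]
[[0.378, -0.271], [0.586, -0.3], [0.568, -0.448], [0.362, -0.415]] [ 0.47374129 -0.3586197 ] [0.14552706 0.20940595 0.1486028  0.20875086]
```

View pics/crop.png

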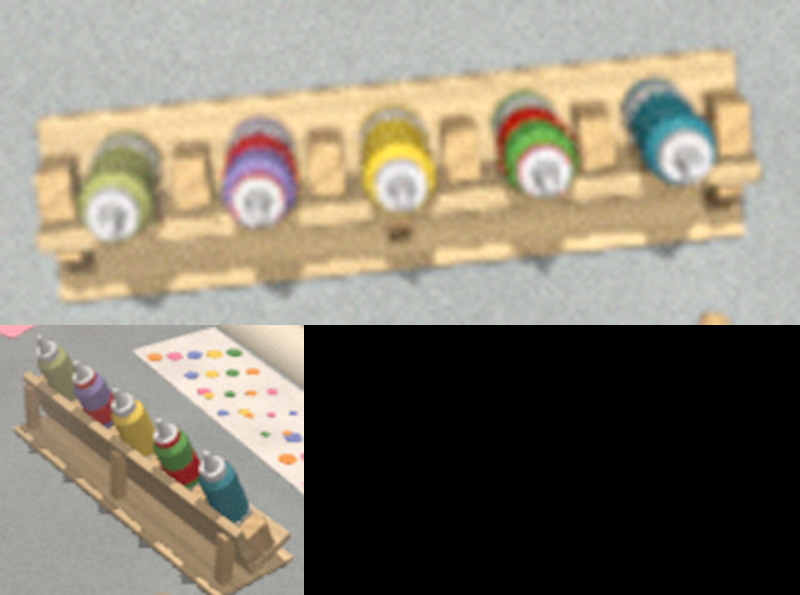

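The enlarged crop gives cap centres: top ≈ olive (270,188), lilac (300,185), yellow (328,182), green (357,179), teal (385,176). Side ≈ (311,137), (329,149), (346,160), (364,173), (384,188). I'll triangulate them.

```bash
python3 - <<'E'
from h import *
import pickle
s,t=[pickle.load(open(n+".pkl","rb")) for n in("side","top")]
T=[(270.4,187.8),(299.6,185.4),(328.2,182.4),(357,179.2),(385.4,176.4)]
S=[(311.3,137),(329.1,149.4),(345.6,160.1),(364.2,173.4),(384.2,187.7)]
P=[]
for a,b in zip(T,S):
    p,g=tri(ray(t,*a),ray(s,*b));q=plane(t,*a,.140);P.append(q);print(p.round(4),round(g,4),q.round(4))
P=np.array(P);f=np.polyfit(P[:,1],P[:,0],1);print("yaw deg",-np.degrees(np.arctan(f[0])),np.linalg.norm(np.diff(P,axis=0),axis=1))
st=status.state();Rm=R.from_quat(np.roll(st["eef_rot"],-1)).as_matrix();print(Rm.round(3))
# link fit helper: wrist cam mount
w=vision.snapshot("wrist");print(np.round(w["mount"],3).tolist(),w["fx"])
E
```

```text
[0.5726 0.1473 0.1338] 0.001 [0.5712 0.1467 0.14  ]
[0.5835 0.0676 0.1311] 0.0056 [0.5794 0.0681 0.14  ]
[ 0.5912 -0.0094  0.1369] 0.0032 [ 0.5892 -0.0088  0.14  ]
[ 0.6003 -0.0865  0.1379] 0.0008 [ 0.5996 -0.0862  0.14  ]
[ 0.6086 -0.1624  0.1394] 0.0008 [ 0.6088 -0.1625  0.14  ]
yaw deg 7.043299608601342 [0.07899549 0.0775119  0.07811393 0.07692038]
[[-0.947  0.321 -0.   ]
 [ 0.321  0.947 -0.002]
 [-0.    -0.002 -1.   ]]
[[0.0, -0.955, -0.296, 0.076], [1.0, 0.0, -0.0, -0.001], [0.0, -0.296, 0.955, -0.143], [0.0, 0.0, 0.0, 1.0]] 301.284311772075
```

Triangulated caps sit at z≈0.13–0.14 m as expected, with pitch 77–79 mm and rack yaw about 7°. The tub's outer rectangle measures 209×147 mm (mean position (0.474, −0.359)). I'll approach tilted 50° forward over the back board. First a high transit with the yaw turn.

>>> jog_arm(
  motion=[
    [0,0,1,0,0,0],
    [0,0,2,0,0,-8],
    [0.5,-1,2,0,0,-16],
    [1,-2,2,0,0,-25],
    [1.5,-3,2,0,0,-33],
    [2,-4,2,0,0,-41],
    [2.5,-5,2,0,0,-50],
    [3,-6,2,0,0,-58],
    [3.5,-7,2,0,0,-66],
    [4,-8,2,0,0,-75],
    [4.5,-9,2,0,0,-83],
    [5,-10,2,0,0,-91],
    [5.8,-11,2,0,0,-100],
    [5.8,-11,2,0,0,-108],
    [5.8,-11,2,0,0,-117],
    [5.8,-11,2,0,0,-125],
    [5.8,-11,2,0,0,-134],
    [5.8,-11,2,0,0,-142],
    [5.8,-11,2,0,0,-150],
    [5.8,-11,2,0,0,-154.2],
  ],
  fingers=73,
  force=40,
)

```text
clock: 2.15
position: [0.4985, 0.0656, 0.3311]
eef_rot: [0.0, 0.998, 0.059, -0.0]
wrist_force: [0.2, -0.7, 0.1]
gripper_width: 0.0623
```

>>> jog_arm(
  motion=[
    [0,0,0,1,-8.2,0],
    [0,0,0,2,-16.4,0],
    [0,0,0,3,-24.8,0],
    [0.2,0,-0.5,4,-33,0],
    [0.4,0,-1,5,-41,0],
    [0.6,0,-1.5,6.1,-49.6,0],
    [0.8,0,-2,6.1,-49.6,0],
    [0.8,0,-2.6,6.1,-49.6,0],
    [0.8,0,-2.6,6.1,-49.6,0],
  ],
)

```text
clock: 3.05
position: [0.5287, 0.0466, 0.2871]
eef_rot: [-0.027, 0.918, 0.064, 0.391]
wrist_force: [-26.9, -0.1, -24.9]
gripper_width: 0.0622
```

```bash
python3 - <<'E'
from h import *
st=status.state();Rm=R.from_quat(np.roll(st["eef_rot"],-1)).as_matrix();print(np.round(st["position"],4),Rm.round(3).tolist(),np.round(st["joints"],2))
w=vision.snapshot("wrist");im=w["image"].copy();M=np.array(w["mount"])
def pr(p):
    c=np.linalg.inv(M)@np.r_[Rm.T@(np.array(p)-st["position"]),1];return int(c[0]/c[2]*w["fx"]+w["cx"]),int(c[1]/c[2]*w["fy"]+w["cy"])
ax=np.array([-.4226*.9925,-.4226*.1227,.9063])
for n,c in(("lilac",[.5794,.0681,.14]),("green",[.5996,-.0862,.14])):
    c=np.array(c);q=[pr(c+ax*d) for d in(.023,0,-.031,-.115)];print(n,q)
    for k in q: cv2.circle(im,k,3,(255,255,0),-1)
cv2.imwrite("pics/w1.png",im)
E
```

```text
[0.5287 0.0466 0.2871] [[0.686, 0.139, 0.714], [0.097, -0.99, 0.1], [0.721, 0.0, -0.693]] [-0.97 -0.19  0.77  2.44  1.39  0.15 -2.92]
lilac [(301, 254), (302, 252), (303, 249), (306, 244)]
green [(463, 256), (452, 253), (440, 250), (416, 245)]
```

View pics/w1.png

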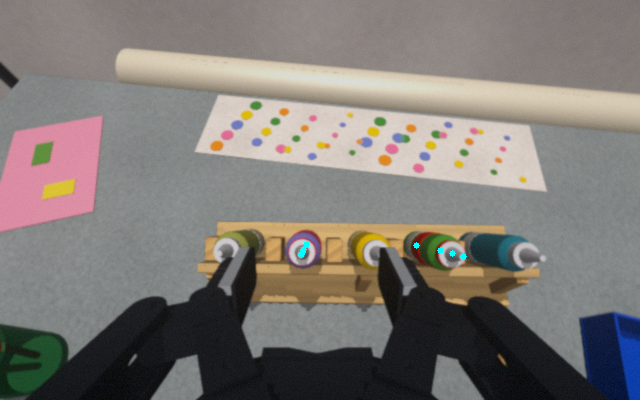

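The wrist view confirms that the projected lilac axis (302,252) lies on its cap. The arm is at joint limits at this tilt (q4, q6 and q7 all at range ends), so 50° is out. I'll back off to a 10° forward tilt.

>>> jog_arm(
  motion=[
    [-0.5,0,2,-1,8,0],
    [-1,0,3,-2,16,0],
    [-1,0,3,-3,24,0],
    [-1,0,3,-4,32,0],
    [-1,0,3,-4.9,39.7,0],
    [-1,0,3,-4.9,39.7,0],
    [-1,0,3,-4.9,39.7,0],
    [-1,0,3,-4.9,39.7,0],
  ],
)

```text
clock: 3.9
position: [0.4801, 0.0488, 0.4394]
eef_rot: [-0.011, 0.996, 0.065, 0.052]
wrist_force: [1.5, -0.2, -0.9]
gripper_width: 0.0621
```

```bash
cat > st.py <<'E'
from h import *
st=status.state();Rm=R.from_quat(np.roll(st["eef_rot"],-1)).as_matrix();print(st["clock"],np.round(st["position"],4),Rm.round(3).tolist(),np.round(st["joints"],2),np.round(st["wrist_force"],1))
a=np.radians(7.04);B=R.from_euler("zy",[7.04,-10],degrees=True).as_matrix()@np.diag([1.,-1,-1])
print("turn to theta10",R.from_matrix(B@Rm.T).as_rotvec(degrees=True).round(2))
E
python3 st.py
```

```text
3.9 [0.4801 0.0488 0.4394] [[0.986, 0.132, 0.103], [0.129, -0.991, 0.029], [0.106, -0.015, -0.994]] [-0.91 -0.1   0.7   1.8   0.06  1.31 -1.66] [ 1.5 -0.2 -0.9]
turn to theta10 [-1.58 -4.09 -0.61]
```

>>> jog_arm(
  motion=[
    [0.5,0.1,-1,-0.8,-2,-0.3],
    [1,0.2,-2,-1.6,-4.1,-0.6],
    [1.5,0.3,-3,-1.6,-4.1,-0.6],
    [1.96,0.38,-4,-1.6,-4.1,-0.6],
    [1.96,0.38,-4.6,-1.6,-4.1,-0.6],
    [1.96,0.38,-4.6,-1.6,-4.1,-0.6],
    [1.96,0.38,-4.6,-1.6,-4.1,-0.6],
  ],
)

```text
clock: 4.6
position: [0.5765, 0.0662, 0.2068]
eef_rot: [0.008, 0.994, 0.06, 0.086]
wrist_force: [0.0, -0.2, -0.1]
gripper_width: 0.0627
```

```bash
python3 st.py; python3 - <<'E'
from h import *
st=status.state();Rm=R.from_quat(np.roll(st["eef_rot"],-1)).as_matrix()
w=vision.snapshot("wrist");im=w["image"].copy();M=np.array(w["mount"])
def pr(p):
    c=np.linalg.inv(M)@np.r_[Rm.T@(np.array(p)-st["position"]),1];return int(c[0]/c[2]*w["fx"]+w["cx"]),int(c[1]/c[2]*w["fy"]+w["cy"])
ax=np.array([-.4226*.9925,-.4226*.1227,.9063])
c=np.array([.5794,.0681,.14]);q=[pr(c+ax*d) for d in(.023,0,-.029,-.115)];print(q)
for k in q: cv2.circle(im,k,2,(255,255,0),-1)
cv2.imwrite("pics/w2.png",im)
E
```

```text
4.6 [0.5765 0.0662 0.2068] [[0.978, 0.119, 0.173], [0.122, -0.993, -0.005], [0.171, 0.026, -0.985]] [-0.77  0.34  0.71  1.97 -0.29  0.76 -1.37] [ 0.  -0.2 -0.1]
turn to theta10 [ 0.26 -0.06  0.1 ]
[(312, 244), (311, 224), (311, 203), (310, 159)]
```

View pics/w2.png

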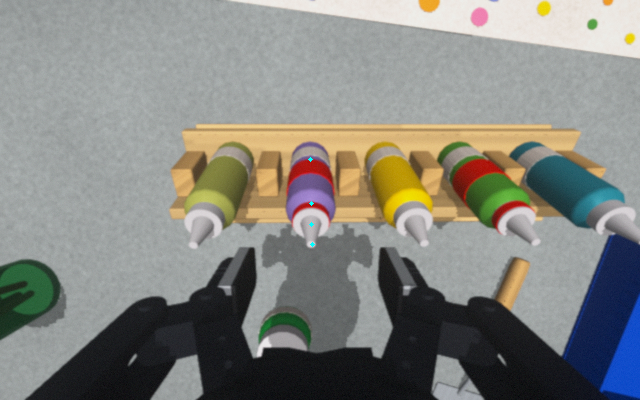

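The wrist view shows the projected axis (312,244)–(310,159) lying on the lilac bottle, between the fingers. Descending now.

>>> jog_arm(
  motion=[
    [0.08,0.02,-0.4,0,0,0],
    [0.14,0.03,-0.8,0,0,0],
    [0.21,0.04,-1.2,0,0,0],
    [0.27,0.05,-1.6,0,0,0],
    [0.3,0.06,-1.8,0,0,0],
    [0.34,0.07,-2.0,0,0,0],
    [0.37,0.07,-2.2,0,0,0],
    [0.37,0.07,-2.22,0,0,0],
    [0.37,0.07,-2.22,0,0,0],
  ],
)

```text
clock: 5.55
position: [0.5956, 0.0698, 0.0967]
eef_rot: [0.007, 0.994, 0.061, 0.088]
wrist_force: [-0.5, -0.5, -0.2]
gripper_width: 0.0624
```

Now I'll close the fingers.

>>> jog_arm(
  motion=[
    [0,0,0,0,0,0],
    [0,0,0,0,0,0],
    [0,0,0,0,0,0],
    [0,0,0,0,0,0],
    [0,0,0,0,0,0],
    [0,0,0,0,0,0],
    [0,0,0,0,0,0],
    [0,0,0,0,0,0],
  ],
  fingers=30,
  force=60,
)

```text
clock: 6.35
position: [0.5957, 0.0702, 0.0973]
eef_rot: [0.007, 0.994, 0.061, 0.088]
wrist_force: [-2.2, 0.5, 5.8]
gripper_width: 0.0385
```

```bash
python3 st.py; python3 -c "
from h import *
cv2.imwrite('pics/w3.png',vision.snapshot('wrist')['image'])"
```

```text
6.35 [0.5957 0.0702 0.0973] [[0.977, 0.121, 0.176], [0.123, -0.992, -0.003], [0.174, 0.025, -0.984]] [-0.64  0.53  0.57  1.99 -0.47  0.56 -1.22] [-2.2  0.5  5.8]
turn to theta10 [0.19 0.12 0.  ]
```

View pics/w3.png

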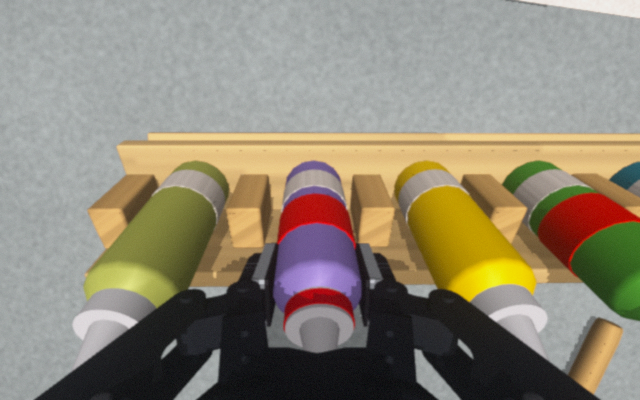

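The pads sit on the upper body of the lilac bottle, around (270–365, 245–310), and the width is 38.5 mm. I'll lift straight up gently, then check.

>>> jog_arm(
  motion=[
    [0,0,0.1,0,0,0],
    [0,0,0.2,0,0,0],
    [0,0,0.4,0,0,0],
    [0,0,0.7,0,0,0],
    [0,0,1.0,0,0,0],
    [0,0,1.3,0,0,0],
    [0,0,1.6,0,0,0],
    [0,0,2,0,0,0],
    [0,0,2.4,0,0,0],
    [0,0,2.8,0,0,0],
    [0,0,3.2,0,0,0],
    [0,0,3.6,0,0,0],
    [0,0,3.6,0,0,0],
    [0,0,3.6,0,0,0],
  ],
)

```text
clock: 7.8
position: [0.5951, 0.07, 0.2766]
eef_rot: [0.007, 0.994, 0.061, 0.088]
wrist_force: [-0.2, 0.1, -1.8]
gripper_width: 0.0384
```

```bash
python3 st.py; python3 -c "
from h import *
a=vision.snapshot('wrist')['image'];b=vision.snapshot('side')['image']
b=cv2.resize(b[40:290,200:500],None,fx=1.6,fy=1.6)
cv2.imwrite('pics/w4.png',cv2.resize(np.hstack([a,b]),(800,286)))"
```

```text
7.8 [0.5951 0.07   0.2766] [[0.977, 0.121, 0.175], [0.123, -0.992, -0.004], [0.173, 0.025, -0.985]] [-0.81  0.29  0.76  1.86 -0.22  0.91 -1.42] [-0.2  0.1 -1.8]
turn to theta10 [0.21 0.08 0.  ]
```

View pics/w4.png

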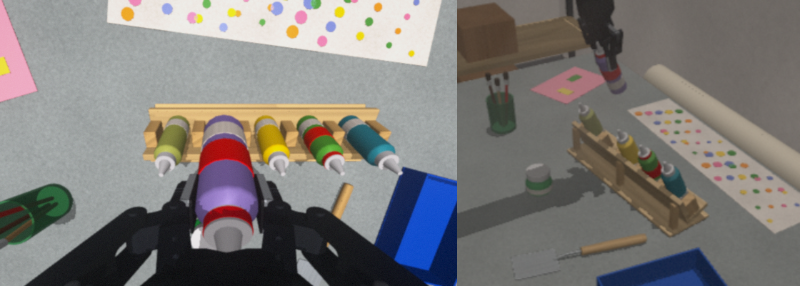

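The lilac bottle lifted out cleanly and the other four are still in their slots. I'll carry it over the tub while turning it upright.

>>> jog_arm(
  motion=[
    [-0.1,-0.2,0.05,-0.1,1,0],
    [-0.3,-0.6,0.1,-0.3,2.5,0],
    [-0.5,-1.2,0.1,-0.5,4.4,0],
    [-0.8,-1.8,0.1,-0.8,6.4,0],
    [-1.0,-2.4,0.1,-1,8.4,0],
    [-1.3,-3,0.1,-1.3,10.4,0],
    [-1.5,-3.6,0.1,-1.5,12.4,0],
    [-1.8,-4.2,0.1,-1.8,14.4,0],
    [-2,-4.8,0.1,-2,16.4,0],
    [-2.3,-5.4,0.1,-2.3,18.4,0],
    [-2.5,-6,0.1,-2.5,20.4,0],
    [-2.8,-6.6,0.1,-2.8,22.4,0],
    [-3,-7.2,0.1,-3.1,24.8,0],
    [-3.2,-7.8,0.1,-3.1,24.8,0],
    [-3.4,-8.2,0.1,-3.1,24.8,0],
    [-3.5,-8.4,0.1,-3.1,24.8,0],
    [-3.51,-8.5,0.1,-3.1,24.8,0],
    [-3.51,-8.5,0.1,-3.1,24.8,0],
    [-3.51,-8.5,0.1,-3.1,24.8,0],
  ],
)

```text
clock: 9.8
position: [0.4208, -0.354, 0.2812]
eef_rot: [0.021, 0.989, 0.065, -0.13]
wrist_force: [-0.1, 0.0, -2.3]
gripper_width: 0.0387
```

```bash
python3 st.py; python3 -c "
from h import *
a=vision.snapshot('wrist')['image'];b=vision.snapshot('side')['image']
b=cv2.resize(b[90:360,230:500],(400,400))
cv2.imwrite('pics/w5.png',cv2.resize(np.hstack([a,b]),(800,308)))"
```

```text
9.8 [ 0.4208 -0.354   0.2812] [[0.958, 0.133, -0.254], [0.123, -0.991, -0.057], [-0.259, 0.024, -0.966]] [-0.13  0.45  0.9   1.73 -0.14  1.28 -0.64] [-0.1  0.  -2.3]
turn to theta10 [  3.31 -24.72  -0.15]
```

View pics/w5.png

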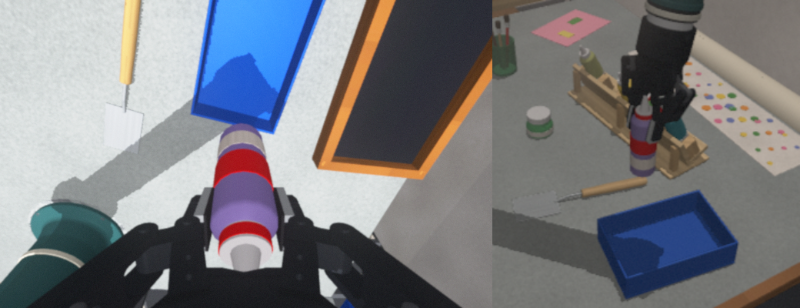

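The bottle hangs upright in the side view. The tub's near rim corners in the wrist view are at about (250,147) and (358,169) px, so I'll use them to check the tub position.

```bash
python3 - <<'E'
from h import *
st=status.state();Rm=R.from_quat(np.roll(st["eef_rot"],-1)).as_matrix();w=vision.snapshot("wrist");M=np.array(w["mount"]);o=st["position"]+Rm@M[:3,3]
h=cv2.cvtColor(w["image"],cv2.COLOR_BGR2HSV);m=cv2.inRange(h,(105,130,40),(125,255,255))
for u,v in((250,147),(358,169)):
    d=Rm@M[:3,:3]@np.array([(u-w["cx"])/w["fx"],(v-w["cy"])/w["fy"],1]);print((o+d*(.055-o[2])/d[2]).round(4))
E
```

```text
[ 0.381 -0.284  0.055]
[ 0.368  -0.4201  0.055 ]
```

The tub checks out: its width is 137 mm and its centre is about (0.477, −0.366), within 5 mm of the top view. I'll lower the bottle.

>>> jog_arm(
  motion=[
    [0,-0.1,-0.4,0,0,0],
    [0,-0.1,-0.9,0,0,0],
    [0,-0.1,-1.4,0,0,0],
    [0,-0.1,-1.9,0,0,0],
    [0,-0.1,-2.4,0,0,0],
    [0,-0.1,-2.8,0,0,0],
    [0,-0.1,-3.2,0,0,0],
    [0,-0.1,-3.5,0,0,0],
    [0,-0.1,-3.7,0,0,0],
    [0,-0.1,-3.9,0,0,0],
    [0,-0.1,-4.0,0,0,0],
    [0,-0.1,-4.0,0,0,0],
  ],
)

```text
clock: 11.15
position: [0.4198, -0.3601, 0.0811]
eef_rot: [0.021, 0.989, 0.064, -0.13]
wrist_force: [-0.1, 0.1, -1.2]
gripper_width: 0.0384
```

>>> jog_arm(
  motion=[
    [0,0,-0.03,0,0,0],
    [0,0,-0.06,0,0,0],
    [0,0,-0.06,0,0,0],
  ],
)

```text
clock: 11.45
position: [0.42, -0.3602, 0.0786]
eef_rot: [0.021, 0.989, 0.064, -0.13]
wrist_force: [-0.9, 0.6, -2.1]
gripper_width: 0.0387
```

>>> jog_arm(
  motion=[
    [0,0,-0.03,0,0,0],
    [0,0,-0.06,0,0,0],
    [0,0,-0.06,0,0,0],
  ],
)

```text
clock: 11.75
position: [0.4198, -0.36, 0.0752]
eef_rot: [0.021, 0.989, 0.064, -0.13]
wrist_force: [0.9, -0.1, -1.4]
gripper_width: 0.0385
```

>>> jog_arm(
  motion=[
    [0,0,-0.03,0,0,0],
    [0,0,-0.05,0,0,0],
    [0,0,-0.05,0,0,0],
  ],
)

```text
clock: 12.05
position: [0.4203, -0.3603, 0.074]
eef_rot: [0.021, 0.989, 0.064, -0.129]
wrist_force: [-0.2, 2.9, 7.5]
gripper_width: 0.0386
```

The bottle has touched the floor (+7.5 N at z=0.074, as predicted). I'll release and retreat straight up.

>>> jog_arm(
  motion=[
    [0,0,0.01,0,0,0],
    [0,0,0.01,0,0,0],
    [0,0,0.01,0,0,0],
    [0,0,0.01,0,0,0],
    [0,0,0.01,0,0,0],
    [0,0,0.01,0,0,0],
    [0,0,0.2,0,0,0],
    [0,0,0.5,0,0,0],
    [0,0,1,0,0,0],
    [0,0,1.6,0,0,0],
    [0,0,2.3,0,0,0],
    [0,0,3,0,0,0],
    [0,0,3.7,0,0,0],
    [0,0,4,0,0,0],
    [0,0,4,0,0,0],
  ],
  fingers=73,
)

```text
clock: 13.55
position: [0.4206, -0.3611, 0.2755]
eef_rot: [0.022, 0.99, 0.064, -0.127]
wrist_force: [0.7, 0.2, 0.7]
gripper_width: 0.0623
```

```bash
python3 st.py; python3 -c "
from h import *
a=vision.snapshot('wrist')['image'];b=vision.snapshot('side')['image']
b=cv2.resize(b[90:360,230:500],(400,400))
cv2.imwrite('pics/w6.png',cv2.resize(np.hstack([a,b]),(800,308)))"
```

```text
13.55 [ 0.4206 -0.3611  0.2755] [[0.959, 0.131, -0.249], [0.12, -0.991, -0.059], [-0.255, 0.027, -0.967]] [-0.11  0.46  0.9   1.73 -0.15  1.27 -0.63] [0.7 0.2 0.7]
turn to theta10 [ 3.440e+00 -2.446e+01 -1.000e-02]
```

View pics/w6.png

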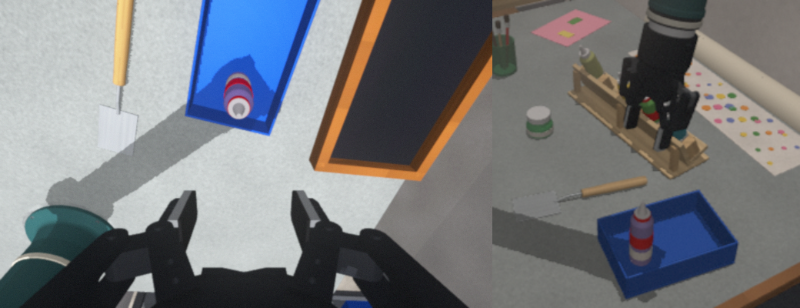

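The lilac bottle stands upright in the tub, at (237,95) in the wrist view and (640,235) in the side view. Next is the green one.

>>> jog_arm(
  motion=[
    [0.3,0.5,0,0.4,-3,0],
    [0.6,0.9,0,0.8,-6,0],
    [0.9,1.4,0,1.2,-9,0],
    [1.2,1.9,0,1.6,-12,0],
    [1.5,2.3,0,2,-15,0],
    [1.8,2.8,0,2.5,-18,0],
    [2.1,3.3,0,3,-21,0],
    [2.4,3.7,0,3.4,-24.5,0],
    [2.7,4.2,0,3.4,-24.5,0],
    [3,4.7,0,3.4,-24.5,0],
    [3.3,5.1,0,3.4,-24.5,0],
    [3.52,5.48,0,3.4,-24.5,0],
    [3.52,5.48,-0.4,3.4,-24.5,0],
    [3.52,5.48,-0.8,3.4,-24.5,0],
    [3.52,5.48,-1.3,3.4,-24.5,0],
    [3.52,5.48,-1.3,3.4,-24.5,0],
    [3.52,5.48,-1.3,3.4,-24.5,0],
  ],
)

```text
clock: 15.35
position: [0.5952, -0.0864, 0.2068]
eef_rot: [0.005, 0.995, 0.061, 0.084]
wrist_force: [-0.4, 0.0, 0.5]
gripper_width: 0.0624
```

```bash
python3 st.py; python3 - <<'E'
from h import *
st=status.state();Rm=R.from_quat(np.roll(st["eef_rot"],-1)).as_matrix()
w=vision.snapshot("wrist");im=w["image"].copy();M=np.array(w["mount"])
def pr(p):
    c=np.linalg.inv(M)@np.r_[Rm.T@(np.array(p)-st["position"]),1];return int(c[0]/c[2]*w["fx"]+w["cx"]),int(c[1]/c[2]*w["fy"]+w["cy"])
ax=np.array([-.4226*.9925,-.4226*.1227,.9063])
c=np.array([.5996,-.0862,.14]);q=[pr(c+ax*d) for d in(.023,0,-.029,-.115)];print(q)
for k in q: cv2.circle(im,k,2,(255,255,0),-1)
cv2.imwrite("pics/w7.png",im)
E
```

```text
15.35 [ 0.5952 -0.0864  0.2068] [[0.978, 0.121, 0.167], [0.123, -0.992, 0.0], [0.166, 0.02, -0.986]] [-0.48  0.39  0.73  1.92 -0.4   0.8  -1.  ] [-0.4  0.   0.5]
turn to theta10 [-0.01 -0.39 -0.03]
[(315, 242), (314, 222), (314, 201), (313, 157)]
```

View pics/w7.png

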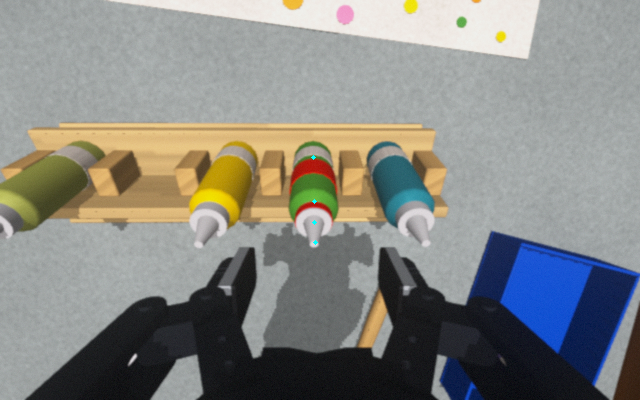

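The projected axis (315,242)–(313,157) lies on the green bottle, centred between the fingers. I'll descend and grip.

>>> jog_arm(
  motion=[
    [0.08,0.01,-0.4,0,0,0],
    [0.15,0.02,-0.8,0,0,0],
    [0.22,0.03,-1.2,0,0,0],
    [0.3,0.03,-1.6,0,0,0],
    [0.34,0.04,-1.8,0,0,0],
    [0.37,0.04,-2.0,0,0,0],
    [0.4,0.04,-2.2,0,0,0],
    [0.4,0.04,-2.2,0,0,0],
    [0.4,0.04,-2.2,0,0,0],
  ],
)

```text
clock: 16.3
position: [0.6161, -0.0844, 0.0982]
eef_rot: [0.005, 0.994, 0.062, 0.085]
wrist_force: [0.1, -0.5, 0.2]
gripper_width: 0.0624
```

>>> jog_arm(
  motion=[
    [0,0,0,0,0,0],
    [0,0,0,0,0,0],
    [0,0,0,0,0,0],
    [0,0,0,0,0,0],
    [0,0,0,0,0,0],
    [0,0,0,0,0,0],
    [0,0,0,0,0,0],
    [0,0,0,0,0,0],
  ],
  fingers=30,
  force=60,
)

```text
clock: 17.1
position: [0.6162, -0.084, 0.099]
eef_rot: [0.004, 0.994, 0.062, 0.086]
wrist_force: [-2.8, 0.8, 5.8]
gripper_width: 0.0387
```

The reading matches the first grasp, so I'll lift.

>>> jog_arm(
  motion=[
    [0,0,0.1,0,0,0],
    [0,0,0.2,0,0,0],
    [0,0,0.4,0,0,0],
    [0,0,0.7,0,0,0],
    [0,0,1.0,0,0,0],
    [0,0,1.3,0,0,0],
    [0,0,1.6,0,0,0],
    [0,0,2,0,0,0],
    [0,0,2.4,0,0,0],
    [0,0,2.8,0,0,0],
    [0,0,3.2,0,0,0],
    [0,0,3.6,0,0,0],
    [0,0,3.6,0,0,0],
    [0,0,3.6,0,0,0],
  ],
)

```text
clock: 18.5
position: [0.6157, -0.084, 0.2782]
eef_rot: [0.005, 0.994, 0.062, 0.085]
wrist_force: [0.0, 1.1, -2.0]
gripper_width: 0.0379
```

>>> jog_arm(
  motion=[
    [-0.1,-0.2,0.05,-0.2,1.5,0],
    [-0.2,-0.6,0.1,-0.4,3.5,0],
    [-0.4,-1.1,0.1,-0.7,5.5,0],
    [-0.5,-1.6,0.1,-1,8,0],
    [-0.7,-2.1,0.1,-1.3,10.5,0],
    [-0.9,-2.6,0.1,-1.6,13,0],
    [-1.0,-3.1,0.1,-1.9,15.5,0],
    [-1.2,-3.6,0.1,-2.2,18,0],
    [-1.4,-4.1,0.1,-2.5,20.5,0],
    [-1.5,-4.6,0.1,-2.8,23,0],
    [-1.7,-5.1,0.1,-3.1,24.8,0],
    [-1.85,-5.5,0.1,-3.1,24.8,0],
    [-1.93,-5.7,0.1,-3.1,24.8,0],
    [-1.93,-5.78,0.1,-3.1,24.8,0],
    [-1.93,-5.78,0.1,-3.1,24.8,0],
    [-1.93,-5.78,0.1,-3.1,24.8,0],
  ],
)

```text
clock: 20.1
position: [0.5202, -0.3719, 0.2826]
eef_rot: [0.018, 0.989, 0.064, -0.132]
wrist_force: [0.3, 0.8, -1.9]
gripper_width: 0.0388
```

```bash
python3 st.py; python3 -c "
from h import *
a=vision.snapshot('wrist')['image'];b=vision.snapshot('side')['image']
b=cv2.resize(b[90:360,230:500],(400,400))
cv2.imwrite('pics/w8.png',cv2.resize(np.hstack([a,b]),(800,308)))"
```

```text
20.1 [ 0.5202 -0.3719  0.2826] [[0.957, 0.132, -0.259], [0.123, -0.991, -0.052], [-0.263, 0.018, -0.965]] [-0.04  0.62  0.83  1.47 -0.24  1.4  -0.65] [ 0.3  0.8 -1.9]
turn to theta10 [  3.   -25.01  -0.15]
```

View pics/w8.png

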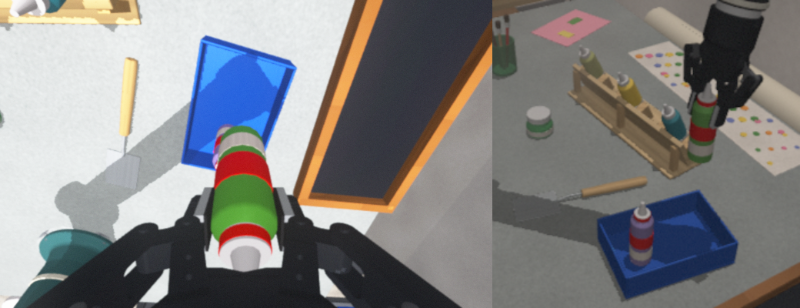

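The green bottle is upright in the gripper, lilac is still standing, and olive, yellow and teal are in the rack. I'll lower it.

>>> jog_arm(
  motion=[
    [0,0,-0.4,0,0,0],
    [0,0,-0.9,0,0,0],
    [0,0,-1.4,0,0,0],
    [0,0,-1.9,0,0,0],
    [0,0,-2.4,0,0,0],
    [0,0,-2.8,0,0,0],
    [0,0,-3.2,0,0,0],
    [0,0,-3.5,0,0,0],
    [0,0,-3.7,0,0,0],
    [0,0,-3.9,0,0,0],
    [0,0,-4.02,0,0,0],
    [0,0,-4.02,0,0,0],
    [0,0,-4.02,0,0,0],
  ],
)

```text
clock: 21.5
position: [0.5196, -0.3735, 0.0824]
eef_rot: [0.018, 0.989, 0.063, -0.132]
wrist_force: [0.6, -0.0, -1.7]
gripper_width: 0.0386
```

>>> jog_arm(
  motion=[
    [0,0,-0.03,0,0,0],
    [0,0,-0.06,0,0,0],
    [0,0,-0.06,0,0,0],
  ],
)

```text
clock: 21.8
position: [0.5194, -0.3732, 0.079]
eef_rot: [0.018, 0.989, 0.063, -0.132]
wrist_force: [-0.1, -0.5, -2.2]
gripper_width: 0.0384
```

>>> jog_arm(
  motion=[
    [0,0,-0.03,0,0,0],
    [0,0,-0.05,0,0,0],
    [0,0,-0.05,0,0,0],
  ],
)

```text
clock: 22.1
position: [0.5193, -0.3731, 0.0762]
eef_rot: [0.018, 0.989, 0.064, -0.132]
wrist_force: [-0.5, 0.2, -2.3]
gripper_width: 0.0385
```

>>> jog_arm(
  motion=[
    [0,0,-0.03,0,0,0],
    [0,0,-0.04,0,0,0],
    [0,0,-0.04,0,0,0],
  ],
)

```text
clock: 22.4
position: [0.5196, -0.3733, 0.0748]
eef_rot: [0.018, 0.989, 0.064, -0.132]
wrist_force: [-0.5, -0.1, 2.2]
gripper_width: 0.0381
```

The bottle is on the floor. I'll release, retreat up and move clear of the scene.

>>> jog_arm(
  motion=[
    [0,0,0,0,0,0],
    [0,0,0,0,0,0],
    [0,0,0,0,0,0],
    [0,0,0,0,0,0],
    [0,0,0,0,0,0],
    [0,0,0,0,0,0],
    [0,0,0.2,0,0,0],
    [0,0,0.5,0,0,0],
    [0,0,1,0,0,0],
    [0,0,1.6,0,0,0],
    [0,0,2.3,0,0,0],
    [0,0,3,0,0,0],
    [0,0,3.7,0,0,0],
    [0,0,4.2,0,0,0],
    [0,0,4.2,0,0,0],
  ],
  fingers=73,
)

```text
clock: 23.9
position: [0.5204, -0.375, 0.2901]
eef_rot: [0.02, 0.989, 0.063, -0.129]
wrist_force: [-0.2, -0.1, -0.0]
gripper_width: 0.0624
```

```bash
python3 st.py; python3 -c "
from h import *
a=vision.snapshot('top')['image'][110:310,150:510];b=vision.snapshot('side')['image'][90:360,230:500]
cv2.imwrite('pics/w9.png',cv2.resize(np.hstack([cv2.resize(a,(720,400)),cv2.resize(b,(400,400))]),(800,286)))"
```

```text
23.9 [ 0.5204 -0.375   0.2901] [[0.959, 0.13, -0.252], [0.119, -0.991, -0.057], [-0.257, 0.024, -0.966]] [-0.04  0.62  0.84  1.46 -0.23  1.4  -0.65] [-0.2 -0.1 -0. ]
turn to theta10 [  3.27 -24.6    0.05]
```

View pics/w9.png

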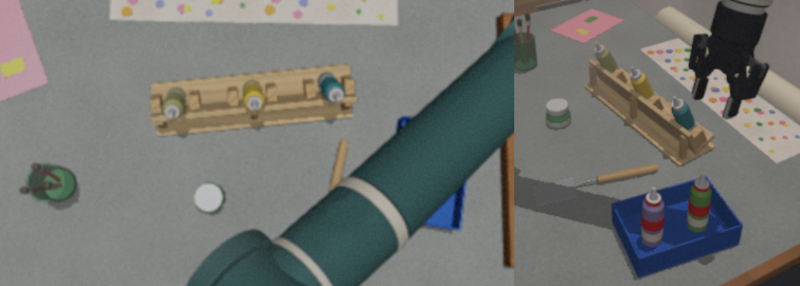

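Both marked bottles stand upright in the tub, at (652,220) and (699,205) in the side panel. The three unmarked ones are in the rack, and the jar, pot and spatula are where they were. The gripper is clear, so I'm handing in.

```bash
python3 -c "
from h import *
print(bot.job_done())"
```

```text
the job is handed in; nothing more can be done
None
```

The lilac and green bottles, both marked with red tape, are out of the rack and standing upright on the floor of the blue tub. I handed in at about 24 s with the gripper open and raised clear.

- **How it was done:** I gripped each bottle high on its body, lifted it straight up, turned it 25° upright over the tub, set it down until it touched the floor, and released it.
- **Last checks:** The final side picture shows both bottles upright in the tub. Olive, yellow and teal are still in the rack, and the brush jar, paint pot and spatula look unmoved. The wrist force was about 0 N. In the top picture the arm hid the tub, so the upright check rests on the side view alone.
- **What went wrong:** My first approach, tilted 50°, drove several joints to the ends of their range in free air above the rack. The wrist briefly read about 37 N there. I backed off and used a 10° tilt for both grasps.
- **What disagreed:** The top and wrist cameras put the tub centre within about 5 mm of each other. The fingers read 38–39 mm on the 40 mm bodies, and I did not look into why.

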